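# Switch the vial feeder to its other lane and run the queue

## Task

The two brown vials queued in the feeder must roll into the other lane, not the one that its rocker gate slopes down to now. Push down the raised pad of the rocker handle until the gate has tipped right over onto its other stop; only then press down the feeder's stop tab, keep it down until both vials have run into that lane, and let it spring back up. Do not touch or lift the vials themselves, and leave the loose things round about standing where they are.

Things in the scene. Friction and masses are not known exactly. Their poses are not given: they have to be found in the camera images.
- feeder: Bench-top vial feeder of aluminium and steel sheet, fixed, 65 x 249 x 194 mm, turned a little about z. Origin on the worktop below the middle of its rocker plate; x to its back, y to its left (seen from the front), z up. Magazine high on the left: y 19 to 100 mm, x over -35 mm, top z 194 mm, floor sloping 16 degrees down to the middle. A deflector (top z 192 mm) stands over the rocker plate.
- gate (a joint): Tilt of the rocker gate, rad, about a shaft along feeder x, 74 mm above the worktop; stops at -0.42 and +0.42. Positive: left end up, vials roll right. Negative: right end up, vials roll left. Starts on either stop. Top-heavy: under 1 N on the raised pad moves it; past level it falls over by itself and stays.
- pad_left (a point): Middle of the upper face of the left black pad (24 mm along x, 28 along y) of the rocker's T handle, in front of the feeder. Feeder frame at gate 0: x -88, y 55, z 91 mm; turns with the gate: 112 mm above the worktop raised, 67 mm down. Free above and in front. Between the pads a tumbler weight, up to 107 mm high, stays within 20 mm of the middle.
- pad_right (a point): The same for the right pad (feeder y = -55 mm at gate 0).
- lane_left (a point): Middle of the floor of the left outlet lane, in the feeder frame at y = 90, z = 55 mm; the lane spans y 52 to 118 mm, slopes 14 degrees outwards to an end stop and is 50 mm wide in x.
- lane_right (a point): The same for the right outlet lane (y = -90 mm; it spans y -52 to -118 mm).
- stop (a joint): Travel of the drop stop, m: 0 up (its blade bars the magazine floor), 0.015 fully down (vials roll freely; they pass from about 0.013). A spring returns it: about 2 N at the top, 4 N fully down.
- tab (a point): Middle of the upper face of the stop's black thumb tab (26 x 26 mm), beyond the magazine's upper left end; in the feeder frame at x = -20, y = 115, z = 170 mm when up. It moves straight down 15 mm.
- vial_1_mid (a point): Middle of brown vial 1 (22 mm diameter, 44 mm long with its white cap, about 15 g), lying crosswise in the magazine, cap to the front, lowest, next to the stop. Both run out within about 1 to 2 s of the stop going down. In a lane its middle lies 60 to 112 mm to the side of the feeder's origin and 52 to 80 mm above the worktop.
- vial_2_mid (a point): Middle of brown vial 2 (22 mm diameter, 44 mm long with its white cap, about 15 g), lying crosswise in the magazine, cap to the front, behind it. Both run out within about 1 to 2 s of the stop going down. In a lane its middle lies 60 to 112 mm to the side of the feeder's origin and 52 to 80 mm above the worktop.
- beaker: Bystander: glass beaker 56 mm wide, 58 mm high, standing loose; origin at the centre of its underside.
- pot: Bystander: clear specimen pot with lid, 92 mm wide, 57 mm high, standing loose; origin at the centre of its underside.
- clear_vial: Bystander: clear vial with a blue cap, 22 mm wide, 44 mm high, standing loose; origin at the centre of its underside.
- blue_stopper: Bystander: blue rubber stopper, 26 mm wide, 22 mm high, standing loose; origin at the centre of its underside.
- vial_1: The same vial as point vial_1_mid; origin at the centre of its bottom, z towards its cap.
- vial_2: The same vial as point vial_2_mid; origin at the centre of its bottom, z towards its cap.

How it is judged:
By the outcome, as a careful person would: the job done as asked, in the order asked, and still so for the second after the job is handed in, with the robot touching nothing.
It also fails if it takes over 35 s, if anything falls off the work surface, if the arm or the gripper's body presses on something with over 40 N, if the wrist force passes 120 N, or if a joint passes its speed limit or range.

## Robot

A 6-joint arm with a two-finger parallel gripper is mounted at the origin on a cart in front of the work surface, level with it; the furniture and walls round the work are solid. World frame = base frame: x ahead of the robot, y to its left, z up, the work surface at z = 0. Lengths are in m, angles in rad, forces in N, time in s.
With the tool pointing down it reaches from about 0.25 to 0.8 m from the base axis. Payload 8.5 kg.
Tool frame: the origin (TCP) lies midway between the tips of the shut fingers; the grasp point (between the pads) lies 19 mm behind it; z points along the fingers, y is the line along which they close (so a half turn about z gives the same grasp; the last joint's range is limited). The gripper opens to 85 mm and grips with 20 to 120 N. Pads are 22 mm wide; open, the fingers measure 114 mm over their backs; the gripper's body (76 mm by 85 mm) begins 54 mm behind the grasp point. The pads swing forward as they close: fully open they stand 13 mm farther back than shut.
Start: joints at [1.196, 0.238, -0.013, 1.319, 0, 1.571], TCP at [0.192, 0.489, 0.207] pointing down, gripper open.
Joint ranges: [-2.66, 2.66], [-1.03, 1.9], [-1.14, 1.46], [-1.82, 2.27], [-1.45, 1.34], [-3.14, 3.14]. Speed limits (rad/s): [2.22, 2.22, 2.79, 3.14, 3.14, 3.14].

## Interface

Orientations are given as a 3x3 rotation matrix whose columns are the frame's x, y, z axes.
In Python, from rig import get_state, cams, ticket gives the robot as it stands. The module is installed in compiled form; this text tells all that it offers.
- The arm moves only by the tool step_arm, never from a script. Its argument "motion" is a list of rows, each an object of numbers: "tx", "ty", "tz": the shift along the world's x, y, z in m; "turn": the turn about the world's z in rad; "claw": the finger opening in m, from 0 to 0.0854. A call has 1 to 8 rows; each row is the pose to reach, as a shift and turn from the pose commanded when the call began; what a row does not reach only later rows make up. A row lasts 1/10 s, in which the tool goes at most 50 mm and 8.59 degrees, less where a joint would pass 70% of its speed; a pose out of reach is approached as far as the arm can. A call with a gripper value outside its range is refused whole. The fingers move at their own pace and stop on an object; "squeeze" is the grip in N (left out, the last holds). Time passes only in rows, so rows that repeat a pose let the fingers close. It gives the time, the measured TCP pose, the force, the opening and the grip force at its end, in the units of the state.
- get_state(): the state, without advancing time (a new reading comes with each control period).
- cams.read_camera(name): name is "scene" or "top" or "wrist"; returns a dict with "color" (420x560x3 uint8, red, green, blue), "z_map" (420x560 float32, m along the optical axis (not along the pixel's ray), 0 where there is no reading), "mtx" (3x3 intrinsics, pixels), "k1" (the pictures are not rectified: a ray, as slopes to the right and down, at radius r is drawn at 1 + k1 r^2 times it, then the intrinsics apply), "xyz" and "attitude" of the camera in the world; the wrist camera has in their place "tool_from_camera" (4x4, takes a point from camera to tool coordinates, whose origin is the TCP and whose axes are the flange's). Camera axes: x right, y down, z forward; pixel columns grow to the right and rows downward; lengths in m; the calibration is good to about 2 mm. A picture is of the moment at which its call begins: read the wrist's pose just before it.
- ticket.job_done(): hands the job in; it is judged then, once.
The state is a dict: "time": time; "joints": joint angles; "qd": joint speeds; "effort": joint torques, N m; "position": TCP position; "eef_rot": TCP orientation; "contact_force": force on the tool from outside, world axes, zero at the start; "moment": the same for the moment, N m; "finger_gap": opening from 0.0 (shut) to 1.0 (fully open); "gripper_force": force on a finger pad.
Only numpy, scipy, OpenCV 4.12 (cv2) and the standard library are available. Lean on these libraries where they do the work, as an engineer would, in place of code of your own. Each camera call takes 0.05 s, during which the arm holds its last target. There are 200 camera calls.

## Working session

There is one attempt and no reset: what is moved stays moved. The work goes in short steps, Python scripts to look and compute and a tool call to move; the robot and the scene stay as the last step left them, time stands still between calls to the robot, and variables do not carry over. Pictures are saved under pics/ and viewed, at most 10 in all, crops included, and the job is handed in when it is done.

Besides the shell and the picture viewer there is one more tool, called after "Call:" as name(argument=value, ...), one argument or row to a line, values as JSON. step_arm: Moves the arm, as the interface text tells. Its arguments: {"type":"object","properties":{"motion":{"type":"array","items":{"type":"object","properties":{"tx":{"type":"number"},"ty":{"type":"number"},"tz":{"type":"number"},"turn":{"type":"number"},"claw":{"type":"number"}}}},"squeeze":{"type":"number"}},"required":["motion"]}

```bash
mkdir -p pics; cat > h.py <<'E'
import numpy as np, cv2
from rig import get_state, cams, ticket
def snap(n,name):
    c=cams.read_camera(n); cv2.imwrite(f'pics/{name}.png',c['color'][:,:,::-1]); np.savez(f'pics/{name}.npz',**c); return c
def pts(c,px):
    px=np.array(px,float); K=c['mtx']; d=np.array([float(c['k1']),0,0,0])
    n=cv2.undistortPoints(px[:,None],K,d)[:,0]
    z=np.array([np.median((w:=c['z_map'][int(v)-1:int(v)+2,int(u)-1:int(u)+2])[w>0]) for u,v in px])
    p=np.c_[n*z[:,None],z]
    return p@c['attitude'].T+c['xyz']
E
python3 - <<'E'
from h import *
a=snap('scene','s0');b=snap('top','t0')
print(a['xyz'],a['attitude'],b['xyz'],b['attitude'],a['k1'])
s=get_state();print(s['time'],s['position'],s['eef_rot'],s['contact_force'])
E
```

```text
[-0.10440484  0.33567792  0.49276424] [[-0.58096902 -0.35570639  0.73208467]
 [-0.81365215  0.23049696 -0.53370528]
 [ 0.02109909 -0.9057285  -0.42333286]] [ 0.42790819 -0.10980956  0.953477  ] [[ 0.02535158 -0.99224535  0.12168179]
 [-0.99967006 -0.02566602 -0.0010172 ]
 [ 0.0041324  -0.12161585 -0.99256864]] -0.08724644623618305
0.1 [0.19205478 0.48819803 0.20643871] [[-9.30572952e-01  3.66106209e-01 -4.74493091e-04]
 [ 3.66106516e-01  9.30572244e-01 -1.14759786e-03]
 [ 2.14073990e-05 -1.24163854e-03 -9.99999229e-01]] [-0.64195157 -0.37117485  1.05166828]
```

View pics/s0.png

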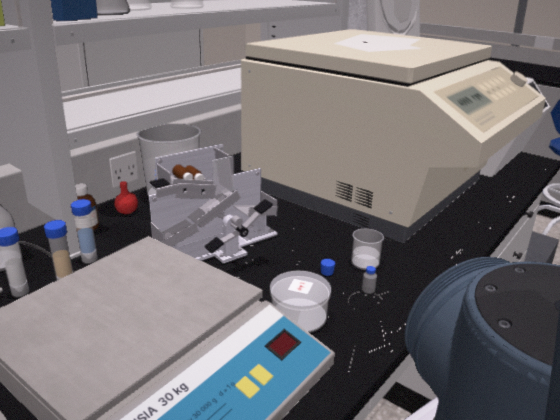

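View pics/t0.png

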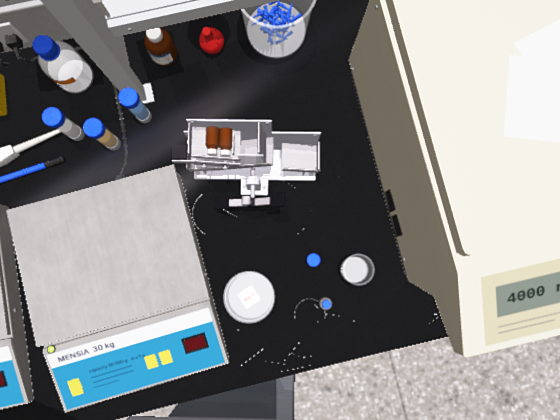

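The feeder is at about (210,210) in the scene view and (250,155) in the top view. The black pads are near (213,243) and (262,207) in the scene view. I'll enlarge both.

```bash
python3 - <<'E'
import cv2,numpy as np
a=cv2.imread('pics/s0.png')[140:275,135:295];b=cv2.imread('pics/t0.png')[105:225,160:335]
b=np.clip(b.astype(float)**.6*9,0,255).astype('uint8')
a=np.clip(a.astype(float)**.7*5.3,0,255).astype('uint8')
cv2.imwrite('pics/a1.png',cv2.resize(a,None,fx=4.4,fy=4.4,interpolation=2))
cv2.imwrite('pics/b1.png',cv2.resize(b,None,fx=4.5,fy=4.5,interpolation=2))
E
```

```text
(no output)
```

View pics/a1.png

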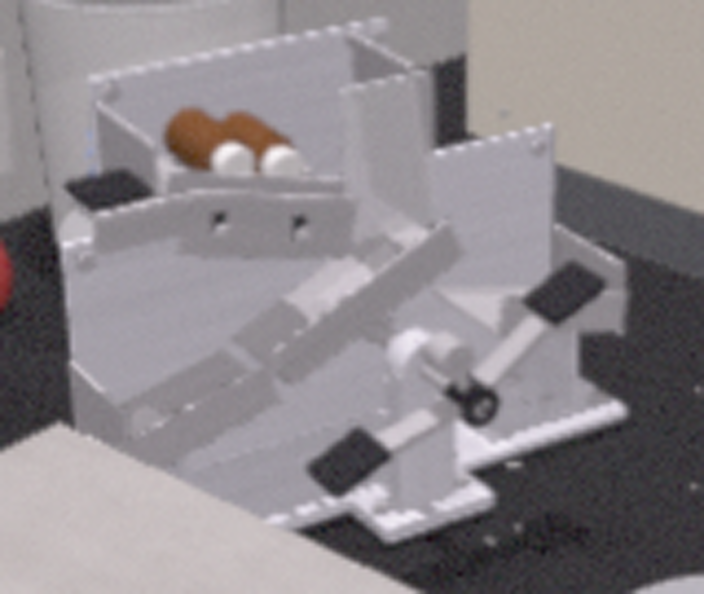

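View pics/b1.png

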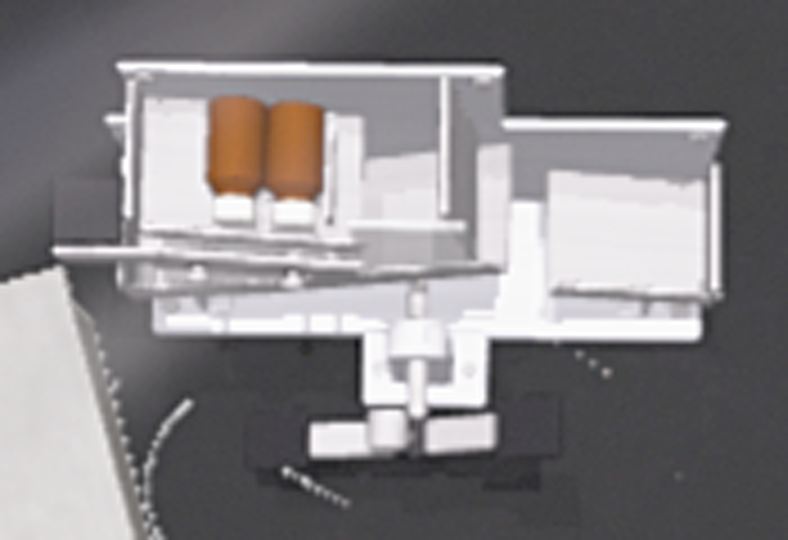

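The right pad is raised, at about (263,206) in the scene view and (278,200) in the top view. The left pad is down at (214,244), and the gate slopes left, so the right pad has to go down. The tab is at scene (159.5,183) and top (179,152).

```bash
python3 - <<'E'
from h import *
np.set_printoptions(precision=4,suppress=True)
s=dict(np.load('pics/s0.npz'));t=dict(np.load('pics/t0.npz'))
ps=pts(s,[(263.4,206.4),(214.1,244.5),(159.5,182.7)]);pt=pts(t,[(277.8,199.9),(221.6,202.8),(178.9,151.7)])
print(ps);print(pt)
# kabsch in xy + z, right pad raised (gate -0.42): points relative to shaft z74
def pad(sg,g=-.42):
    y,z=sg*.055,.017; return [-.088,y*np.cos(g)-z*np.sin(g),.074+y*np.sin(g)+z*np.cos(g)]
M=np.array([pad(-1),pad(1),[-.02,.115,.170]]);print(M)
for P in (ps,pt,(ps+pt)/2):
    m=M[:,0]+1j*M[:,1];p=P[:,0]+1j*P[:,1];mc,pc=m-m.mean(),p-p.mean()
    th=np.angle((mc.conj()*pc).sum());o=p.mean()-np.exp(1j*th)*m.mean()
    f=o+np.exp(1j*th)*m
    print('yaw',th,'o',o,'res',np.round(p-f,4),'fit',f)
# bystanders near
print(pts(t,[(313,260),(357,269),(325,303),(248,296)]))
E
```

```text
[[ 0.5441 -0.1066  0.1107]
 [ 0.543  -0.0067  0.0667]
 [ 0.6092  0.0537  0.1693]]
[[ 0.5483 -0.112   0.1113]
 [ 0.5469 -0.0104  0.0652]
 [ 0.6147  0.0502  0.1688]]
[[-0.088  -0.0433  0.1119]
 [-0.088   0.0572  0.0671]
 [-0.02    0.115   0.17  ]]
yaw 0.02035616348001983 o (0.631601104308265-0.06148309372235124j) res [-0.0004-0.j      0.0005-0.0006j -0.0001+0.0006j] fit [0.5445-0.1066j 0.5425-0.0061j 0.6093+0.0531j]
yaw 0.017713086601584636 o (0.6360431498593221-0.06583567630758053j) res [-0.0005-0.0013j -0.0001-0.0001j  0.0007+0.0014j] fit [0.5488-0.1107j 0.547 -0.0103j 0.614 +0.0488j]
yaw 0.019025206407125374 o (0.6338217920473389-0.06366004436948505j) res [-0.0005-0.0007j  0.0002-0.0004j  0.0003+0.001j ] fit [0.5467-0.1086j 0.5448-0.0082j 0.6116+0.0509j]
[[ 0.449  -0.1811  0.0215]
 [ 0.4344 -0.2634  0.0229]
 [ 0.3716 -0.2024  0.0436]
 [ 0.3811 -0.0631  0.0552]]
```

Call:
step_arm(
  motion=[
    {"tz":0.05,"turn":0.1,"claw":0},
    {"tx":0.02,"ty":-0.03,"tz":0.08,"turn":0.2,"claw":0},
    {"tx":0.04,"ty":-0.07,"tz":0.08,"turn":0.3,"claw":0},
    {"tx":0.06,"ty":-0.11,"tz":0.08,"turn":0.39,"claw":0},
    {"tx":0.08,"ty":-0.15,"tz":0.08,"turn":0.39,"claw":0},
    {"tx":0.105,"ty":-0.19,"tz":0.08,"turn":0.39,"claw":0},
    {"tx":0.13,"ty":-0.23,"tz":0.08,"turn":0.39,"claw":0},
    {"tx":0.155,"ty":-0.27,"tz":0.08,"turn":0.39,"claw":0},
  ],
)

```text
invalid input
```

```bash
python3 -c "
from h import *
s=get_state();print(s['time'],s['position'],s['joints'],s['eef_rot'],s['contact_force'],s['finger_gap'])"
```

```text
0.1 [0.19205478 0.48819803 0.20643871] [ 1.19598313e+00  2.38717037e-01 -1.41831931e-02  1.31913774e+00
  2.14178083e-05  1.57080470e+00] [[-9.30572952e-01  3.66106209e-01 -4.74493091e-04]
 [ 3.66106516e-01  9.30572244e-01 -1.14759786e-03]
 [ 2.14073990e-05 -1.24163854e-03 -9.99999229e-01]] [-0.64195157 -0.37117485  1.05166828] 1.0027365461185442
```

Call:
step_arm(
  motion=[
    {"tx":0.0,"ty":0.0,"tz":0.05,"turn":0.1,"claw":0.0},
    {"tx":0.02,"ty":-0.03,"tz":0.08,"turn":0.2,"claw":0.0},
    {"tx":0.04,"ty":-0.07,"tz":0.08,"turn":0.3,"claw":0.0},
    {"tx":0.06,"ty":-0.11,"tz":0.08,"turn":0.39,"claw":0.0},
    {"tx":0.08,"ty":-0.15,"tz":0.08,"turn":0.39,"claw":0.0},
    {"tx":0.105,"ty":-0.19,"tz":0.08,"turn":0.39,"claw":0.0},
    {"tx":0.13,"ty":-0.23,"tz":0.08,"turn":0.39,"claw":0.0},
    {"tx":0.155,"ty":-0.27,"tz":0.08,"turn":0.39,"claw":0.0},
  ],
  squeeze=20,
)

```text
time: 0.9
position: [0.3476, 0.2168, 0.2869]
eef_rot: [[-1.0, -0.016, 0.0], [-0.016, 1.0, -0.0], [-0.0, -0.0, -1.0]]
contact_force: [0.8, 1.6, -0.3]
finger_gap: -0.003
gripper_force: 0.0
```

```bash
python3 -c "
from h import *
s=get_state();print(s['time'],s['position'],s['joints'],s['eef_rot'],s['contact_force'],s['finger_gap'])"
```

```text
0.9 [0.347582   0.2167709  0.28692685] [ 5.57706363e-01  2.22967398e-02 -6.72492026e-02  1.48119162e+00
 -9.34753851e-05  5.42014050e-01] [[-9.99876873e-01 -1.56916634e-02  9.93285380e-05]
 [-1.56916682e-02  9.99876877e-01 -4.82121237e-05]
 [-9.85597800e-05 -4.97648179e-05 -9.99999994e-01]] [ 0.76747749  1.56760943 -0.26614722] -0.002839808369787979
```

Call:
step_arm(
  motion=[
    {"tx":0.025,"ty":-0.042,"tz":0.0,"turn":0.0,"claw":0.0},
    {"tx":0.05,"ty":-0.084,"tz":0.0,"turn":0.0,"claw":0.0},
    {"tx":0.075,"ty":-0.126,"tz":0.0,"turn":0.0,"claw":0.0},
    {"tx":0.1,"ty":-0.168,"tz":0.0,"turn":0.0,"claw":0.0},
    {"tx":0.125,"ty":-0.21,"tz":0.0,"turn":0.0,"claw":0.0},
    {"tx":0.15,"ty":-0.252,"tz":0.0,"turn":0.0,"claw":0.0},
    {"tx":0.175,"ty":-0.294,"tz":-0.02,"turn":0.0,"claw":0.0},
    {"tx":0.195,"ty":-0.33,"tz":-0.05,"turn":0.0,"claw":0.0},
  ],
)

```text
time: 1.7
position: [0.5425, -0.1114, 0.2394]
eef_rot: [[-1.0, -0.014, 0.003], [-0.014, 1.0, -0.001], [-0.003, -0.001, -1.0]]
contact_force: [0.8, 0.7, 0.6]
finger_gap: 0.003
gripper_force: 0.0
```

Call:
step_arm(
  motion=[
    {"tx":0.0,"ty":0.0,"tz":-0.04,"turn":0.0,"claw":0.0},
    {"tx":0.0,"ty":0.0,"tz":-0.08,"turn":0.0,"claw":0.0},
    {"tx":0.0,"ty":0.0,"tz":-0.1,"turn":0.0,"claw":0.0},
    {"tx":0.0,"ty":0.0,"tz":-0.1,"turn":0.0,"claw":0.0},
  ],
)

```text
time: 2.1
position: [0.5384, -0.1086, 0.1358]
eef_rot: [[-1.0, -0.015, -0.006], [-0.015, 1.0, 0.001], [0.006, 0.001, -1.0]]
contact_force: [-1.2, -0.4, -0.2]
finger_gap: 0.004
gripper_force: 0.0
```

```bash
python3 -c "
from h import *
a=snap('scene','s1');t=snap('top','t1')
s=get_state();print(s['time'],s['position'],s['joints'],s['contact_force'])
A=cv2.resize(cv2.imread('pics/s1.png')[120:270,140:300],None,fx=2.5,fy=3.75*2/3);B=cv2.resize(cv2.imread('pics/t1.png')[100:250,160:320],None,fx=2.5,fy=2.5)
cv2.imwrite('pics/c1.png',np.hstack([A,B]))"
```

```text
2.2 [ 0.54077397 -0.10885097  0.13950906] [-1.98577310e-01  3.13852000e-01 -8.31308968e-02  1.17412791e+00
 -9.29618639e-05 -2.13793747e-01] [-0.30507496  0.17378412 -0.01261659]
```

View pics/c1.png

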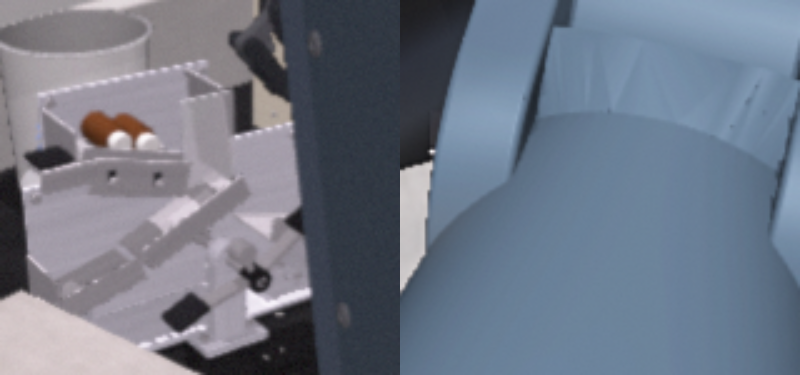

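The arm hides the right pad. The feeder is unchanged and the TCP is above the pad by calculation, so I'll push down gently.

Call:
step_arm(
  motion=[
    {"tx":0.002,"ty":-0.004,"tz":-0.01,"turn":0.0,"claw":0.0},
    {"tx":0.002,"ty":-0.004,"tz":-0.02,"turn":0.0,"claw":0.0},
    {"tx":0.002,"ty":-0.004,"tz":-0.03,"turn":0.0,"claw":0.0},
    {"tx":0.002,"ty":-0.004,"tz":-0.04,"turn":0.0,"claw":0.0},
    {"tx":0.002,"ty":-0.004,"tz":-0.048,"turn":0.0,"claw":0.0},
    {"tx":0.002,"ty":-0.004,"tz":-0.056,"turn":0.0,"claw":0.0},
    {"tx":0.002,"ty":-0.004,"tz":-0.062,"turn":0.0,"claw":0.0},
    {"tx":0.002,"ty":-0.004,"tz":-0.064,"turn":0.0,"claw":0.0},
  ],
)

```text
time: 3.0
position: [0.5423, -0.1127, 0.0743]
eef_rot: [[-1.0, -0.015, -0.001], [-0.015, 1.0, 0.0], [0.001, 0.0, -1.0]]
contact_force: [0.3, 1.0, -0.0]
finger_gap: 0.002
gripper_force: 0.0
```

```bash
python3 -c "
from h import *
a=snap('scene','s2')
s=get_state();print(s['time'],s['position'],s['contact_force'])
cv2.imwrite('pics/c2.png',cv2.resize(cv2.imread('pics/s2.png')[120:270,140:300],None,fx=3,fy=3))"
```

```text
3.05 [ 0.54243137 -0.11279675  0.07441598] [-0.39833256 -0.41784502 -0.01943825]
```

View pics/c2.png

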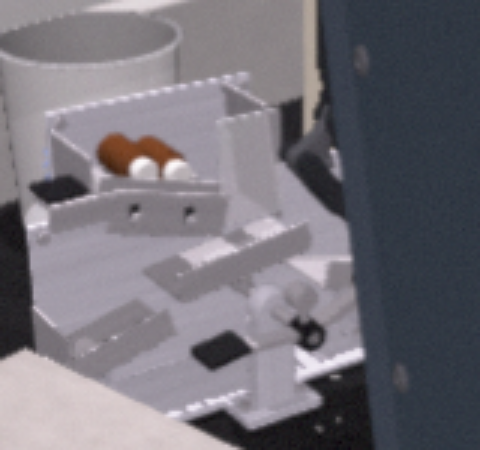

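The gate is part way over, with the left pad at (222,350) in the crop and starting to rise. I'll wait a moment and check again.

Call:
step_arm(
  motion=[
    {"tx":0.0,"ty":0.0,"tz":-0.002,"turn":0.0,"claw":0.0},
    {"tx":0.0,"ty":0.0,"tz":-0.003,"turn":0.0,"claw":0.0},
    {"tx":0.0,"ty":0.0,"tz":-0.003,"turn":0.0,"claw":0.0},
    {"tx":0.0,"ty":0.0,"tz":-0.003,"turn":0.0,"claw":0.0},
  ],
)

```text
time: 3.45
position: [0.5428, -0.1129, 0.0723]
eef_rot: [[-1.0, -0.015, 0.0], [-0.015, 1.0, -0.0], [-0.0, -0.0, -1.0]]
contact_force: [-0.1, -1.5, 1.1]
finger_gap: -0.001
gripper_force: 0.0
```

```bash
python3 -c "
from h import *
a=snap('scene','s3')
s=get_state();print(s['time'],s['position'],s['contact_force'])
d=lambda n:np.load(f'pics/{n}.npz')
print(pts(dict(d('s2')),[(214,236.7)]))
z=a['color'][195:260,195:250].astype(int).sum(2);
cv2.imwrite('pics/c3.png',cv2.resize(cv2.imread('pics/s3.png')[120:270,140:300],None,fx=3,fy=3))"
```

```text
3.5 [ 0.54282302 -0.11289209  0.07229287] [ 0.01667051 -0.552646    0.26632459]
[[ 0.54215164 -0.00668725  0.08204173]]
```

View pics/c3.png

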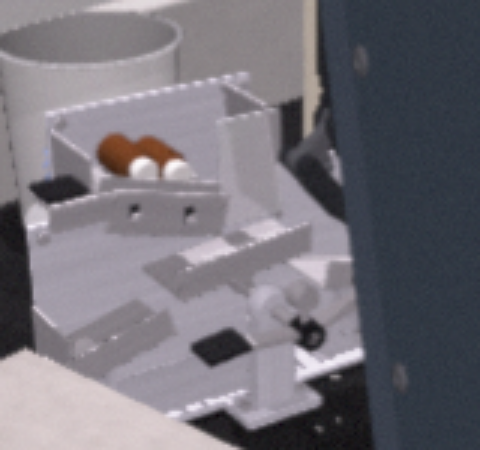

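The gate has stalled at about -0.16 rad, although the tip is at z 0.072. I'll check with the wrist camera.

```bash
python3 -c "
from h import *
w=snap('wrist','w3')
print(w['tool_from_camera'])"
```

```text
[[-6.13462281e-04 -9.48466224e-01 -3.16877652e-01  8.20946180e-02]
 [ 9.99999771e-01 -6.72674567e-04  7.74651242e-05 -1.69774897e-04]
 [-2.86628591e-04 -3.16877531e-01  9.48466419e-01 -1.66174037e-01]
 [ 0.00000000e+00  0.00000000e+00  0.00000000e+00  1.00000000e+00]]
```

View pics/w3.png

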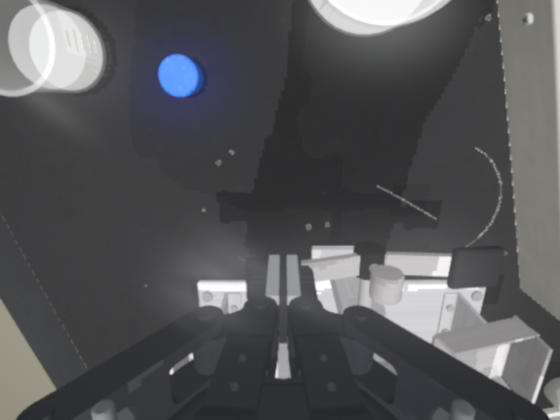

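The wrist view shows the fingertips at (280,260), the left pad at (475,265), and the handle bar running to the fingers at (330,265). The right pad isn't distinguishable from the dark worktop, so I'll use depth.

```bash
python3 -c "
from h import *
w=dict(np.load('pics/w3.npz'));s=get_state()
T=w['tool_from_camera'];w['attitude']=s['eef_rot']@T[:3,:3];w['xyz']=s['position']+s['eef_rot']@T[:3,3]
np.set_printoptions(linewidth=200,suppress=True)
us=range(200,361,8)
print('u   ',list(us))
for v in range(236,304,6):
    P=pts(w,[(u,v) for u in us]);print(v,(P[:,2]*1000).round().astype(int))
P=pts(w,[(u,264) for u in us]);print((P*1000).round().astype(int).tolist())
print((pts(w,[(475,265),(500,262),(450,265),(475,248),(475,285)])*1000).round())
"
```

```text
u    [200, 208, 216, 224, 232, 240, 248, 256, 264, 272, 280, 288, 296, 304, 312, 320, 328, 336, 344, 352, 360]
236 [-1 -1 -1 -1 -1 -1  0 -1 -1 -1 -1 -1 -1 -1 -1 -1 -1 -1 -1 -1 -1]
242 [-1 -1 -1 -1 -1 -1 -1 -1 -1 -1 -1 -1  0 -1 -1 -1 -1 -1 -1  0 67]
248 [-1  0 -2 -1 -1 -1 -1 -1 -1 -1 -1 -1 -1 -1  6  8  8  8  8  8 74]
254 [-1 -1 -1 -1 -1 -1 -1  0 -1 -1  0  0  0 -1  9 10 10 11 77 77 79]
260 [ -1   0  -1  -1  -1  -1  95  95  95 105 105 105 105  85  85  85  84  83  82  80  79]
266 [ -1  -1  -1  -1  -1  -1  97  97 104 111 111 111 111 104  87  85  84  83  81  80  80]
272 [ -1   0  -1  -1  -1  -1  96 109 109 116 116 116 116 109 110  85  84  83  81  80  79]
278 [ -1  -1  -1  -1   0  -1  97 114 114 121 121 122 121 114 114  85  84  82  40  39  79]
284 [  9   9   9   8   9   9  97 119 120 126 126 126 126 119 119   9   9  46  47  47  74]
290 [  9   9   9   9   9  10  97 124 123 130 130 130 130 124 124  10   9  51  54  54  74]
296 [ 10  12   9  15  12  10 128 135 135 133 133 133 134 135 128   9   9  51  61  60  75]
302 [  9   9   9  22  12  11 139 141 141 139 133 133 139 141 141 139  10  53  68  67  75]
[[592, -180, -1], [592, -174, -1], [592, -167, -1], [592, -161, -1], [592, -154, -1], [591, -147, 0], [538, -130, 96], [538, -126, 97], [538, -122, 96], [532, -118, 109], [531, -114, 110], [531, -111, 109], [531, -107, 109], [542, -102, 88], [543, -98, 87], [544, -93, 85], [544, -89, 84], [545, -84, 83], [545, -80, 82], [546, -75, 80], [547, -71, 79]]
[[544. -11.  85.]
 [542.   3.  84.]
 [546. -22.  82.]
 [535. -11.  83.]
 [556.  -8.  85.]]
```

By depth, the pad's outer part is at z≈0.097 with the fingertips resting on it. The real tips seem about 28 mm higher than the reported TCP, so I'll continue down slowly and watch the force.

Call:
step_arm(
  motion=[
    {"tx":0.0,"ty":0.0,"tz":-0.004,"turn":0.0,"claw":0.0},
    {"tx":0.0,"ty":0.0,"tz":-0.008,"turn":0.0,"claw":0.0},
    {"tx":0.0,"ty":0.0,"tz":-0.012,"turn":0.0,"claw":0.0},
    {"tx":0.0,"ty":0.0,"tz":-0.012,"turn":0.0,"claw":0.0},
  ],
)

```text
time: 3.95
position: [0.5422, -0.1127, 0.0593]
eef_rot: [[-1.0, -0.015, -0.001], [-0.015, 1.0, 0.0], [0.001, 0.0, -1.0]]
contact_force: [-0.5, 0.3, -0.4]
finger_gap: -0.001
gripper_force: 0.0
```

```bash
cat > st.py <<'E'
from h import *
import sys
np.set_printoptions(linewidth=200,suppress=True,precision=4)
a=snap('scene',sys.argv[1])
w=cams.read_camera('wrist');s=get_state();print(s['time'],s['position'],s['contact_force'])
T=w['tool_from_camera'];w['attitude']=s['eef_rot']@T[:3,:3];w['xyz']=s['position']+s['eef_rot']@T[:3,3]
for v in (254,258,262,266,270,274): print(v,(pts(w,[(u,v) for u in range(232,337,8)])[:,2]*1000).round().astype(int))
# dark pixels in scene near left pad, forward-projected columns
m=pts(a,[(u,v) for v in range(195,256,3) for u in (210,214,218)]).reshape(-1,3,3)
for v,r in zip(range(195,256,3),m): print(v,(r*1000).round().astype(int).tolist(),[a['color'][v,u].sum() for u in (210,214,218)])
E
python3 st.py s4
```

```text
4.05 [ 0.5426 -0.1128  0.0599] [-1.323  -0.1302  0.4934]
254 [-1 -1 62 64 66 69 71 72 64  1  0  5  5  5]
258 [-1  0 62 64 66 92 91 91 91 68 69 69 69 68]
262 [-1 -1 62 64 66 95 95 96 95 68 70 70 71 72]
266 [-1 -1 62 65 91 99 99 99 98 92 70 71 71 72]
270 [ -1  -1  62  95  95 102 102 102 102  95  95  70  72  73]
274 [  0  -1  62  99  98 106 106 106 106  99  98  71  71  73]
195 [[602, -34, 128], [608, -45, 123], [662, -82, 93]] [np.uint64(383), np.uint64(427), np.uint64(481)]
198 [[602, -33, 123], [611, -46, 116], [660, -81, 88]] [np.uint64(424), np.uint64(461), np.uint64(494)]
201 [[609, -37, 113], [609, -45, 111], [609, -53, 109]] [np.uint64(377), np.uint64(384), np.uint64(381)]
204 [[610, -37, 107], [609, -45, 105], [609, -53, 103]] [np.uint64(374), np.uint64(374), np.uint64(366)]
207 [[609, -37, 101], [609, -44, 100], [610, -53, 97]] [np.uint64(375), np.uint64(381), np.uint64(380)]
210 [[655, -60, 70], [634, -57, 80], [622, -59, 84]] [np.uint64(418), np.uint64(380), np.uint64(365)]
213 [[660, -63, 61], [638, -59, 71], [620, -58, 79]] [np.uint64(498), np.uint64(421), np.uint64(396)]
2
[... 719 characters left out ...]
[[659, -60, 10], [655, -67, 9], [651, -73, 9]] [np.uint64(463), np.uint64(464), np.uint64(469)]
240 [[648, -54, 10], [645, -61, 10], [640, -67, 10]] [np.uint64(464), np.uint64(466), np.uint64(468)]
243 [[639, -49, 10], [635, -55, 10], [631, -62, 9]] [np.uint64(462), np.uint64(466), np.uint64(464)]
246 [[628, -43, 10], [625, -50, 9], [621, -56, 10]] [np.uint64(466), np.uint64(468), np.uint64(457)]
249 [[620, -38, 9], [617, -45, 9], [611, -50, 10]] [np.uint64(470), np.uint64(463), np.uint64(480)]
252 [[610, -33, 9], [605, -39, 10], [600, -44, 11]] [np.uint64(512), np.uint64(690), np.uint64(538)]
255 [[603, -29, 8], [601, -36, 6], [591, -39, 11]] [np.uint64(560), np.uint64(458), np.uint64(467)]
```

The gate is over on its other stop: the left pad is at z≈0.115, the right pad is down at about 0.067, and the fingers are clear. I'll lift, turn 90°, and move above the tab.

Call:
step_arm(
  motion=[
    {"tx":0.0,"ty":0.0,"tz":0.03,"turn":0.0,"claw":0.0},
    {"tx":0.0,"ty":0.0,"tz":0.07,"turn":0.0,"claw":0.0},
    {"tx":-0.005,"ty":0.0,"tz":0.11,"turn":0.0,"claw":0.0},
    {"tx":-0.01,"ty":0.0,"tz":0.15,"turn":0.0,"claw":0.0},
    {"tx":-0.01,"ty":0.0,"tz":0.19,"turn":0.1,"claw":0.0},
    {"tx":-0.01,"ty":0.0,"tz":0.22,"turn":0.22,"claw":0.0},
    {"tx":-0.01,"ty":0.02,"tz":0.22,"turn":0.35,"claw":0.0},
    {"tx":-0.01,"ty":0.04,"tz":0.22,"turn":0.48,"claw":0.0},
  ],
)

```text
time: 4.85
position: [0.5333, -0.0729, 0.2815]
eef_rot: [[-0.878, -0.479, 0.003], [-0.479, 0.878, -0.0], [-0.002, -0.002, -1.0]]
contact_force: [-0.5, 0.4, -1.0]
finger_gap: 0.003
gripper_force: 0.0
```

Call:
step_arm(
  motion=[
    {"tx":0.01,"ty":0.02,"tz":0.0,"turn":0.13,"claw":0.0},
    {"tx":0.02,"ty":0.04,"tz":0.0,"turn":0.26,"claw":0.0},
    {"tx":0.03,"ty":0.06,"tz":0.0,"turn":0.39,"claw":0.0},
    {"tx":0.045,"ty":0.08,"tz":0.0,"turn":0.52,"claw":0.0},
    {"tx":0.06,"ty":0.1,"tz":0.0,"turn":0.65,"claw":0.0},
    {"tx":0.075,"ty":0.12,"tz":0.0,"turn":0.78,"claw":0.0},
    {"tx":0.08,"ty":0.127,"tz":0.0,"turn":0.91,"claw":0.0},
    {"tx":0.08,"ty":0.127,"tz":0.0,"turn":1.04,"claw":0.0},
  ],
)

```text
time: 5.65
position: [0.6134, 0.0555, 0.2795]
eef_rot: [[-0.029, -1.0, -0.0], [-1.0, 0.029, 0.0], [-0.0, 0.0, -1.0]]
contact_force: [-0.1, -0.1, -0.5]
finger_gap: -0.002
gripper_force: 0.0
```

Call:
step_arm(
  motion=[
    {"tx":0.0,"ty":0.0,"tz":0.0,"turn":0.07,"claw":0.0},
    {"tx":0.0,"ty":0.0,"tz":-0.03,"turn":0.09,"claw":0.0},
    {"tx":0.0,"ty":0.0,"tz":-0.06,"turn":0.09,"claw":0.0},
    {"tx":0.0,"ty":0.0,"tz":-0.07,"turn":0.09,"claw":0.0},
    {"tx":0.0,"ty":0.0,"tz":-0.07,"turn":0.09,"claw":0.0},
  ],
)

```text
time: 6.15
position: [0.6119, 0.054, 0.209]
eef_rot: [[0.054, -0.999, -0.003], [-0.999, -0.054, -0.0], [0.0, 0.003, -1.0]]
contact_force: [-0.3, 0.4, -0.4]
finger_gap: 0.001
gripper_force: 0.0
```

```bash
python3 -c "
from h import *
a=snap('scene','s5');s=get_state();w=snap('wrist','w5')
print(s['time'],s['position'],s['joints'],s['eef_rot'],s['contact_force'])
A=cv2.resize(cv2.imread('pics/s5.png')[60:270,100:310],(400,400));B=cv2.resize(cv2.imread('pics/w5.png'),(400,300))
cv2.imwrite('pics/c5.png',np.hstack([A,cv2.copyMakeBorder(B,0,100,0,0,0)]))"
```

```text
6.2 [0.61262583 0.05413105 0.21046379] [ 8.81213446e-02  3.95497206e-01  2.24079727e-01  1.39974464e+00
  1.64360335e-05 -1.53697318e+00] [[ 5.42715182e-02 -9.98526148e-01 -3.65824052e-04]
 [-9.98526215e-01 -5.42715160e-02 -1.58205546e-05]
 [-4.05658845e-06  3.66143512e-04 -9.99999933e-01]] [0.45489491 0.22478151 0.33006529]
```

View pics/c5.png

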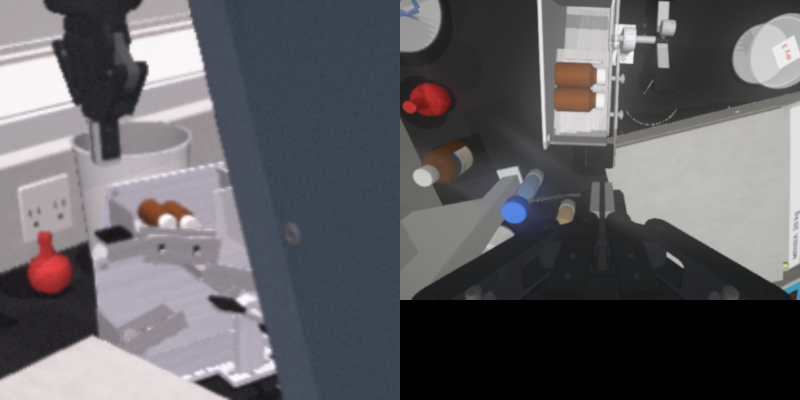

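The left pad is raised (crop (230,303)), the vials are still waiting, and the finger hangs above the tab at (113,234). I'll measure the tab and fingertip with the wrist camera's depth.

```bash
python3 -c "
from h import *
w=dict(np.load('pics/w5.npz'));s=get_state();np.set_printoptions(suppress=True,linewidth=220)
T=w['tool_from_camera'];w['attitude']=s['eef_rot']@T[:3,:3];w['xyz']=s['position']+s['eef_rot']@T[:3,3]
print(pts(dict(np.load('pics/s5.npz')),[(100+105*.525,60+155*.525),(100+113*.525,60+234*.525)]).round(4))
us=range(240,313,6)
for v in range(198,290,6): print(v,(pts(w,[(u,v) for u in us])[:,2]*1000).round().astype(int))
print((pts(w,[(260,u) for u in range(198,250,4)])*1000).round().tolist())
print((pts(w,[(u,222) for u in us])*1000).round().tolist())
print((pts(w,[(280,v) for v in (256,262,268)])*1000).round().tolist())
"
```

```text
[[0.5977 0.0598 0.2441]
 [0.6101 0.0537 0.1688]]
198 [183 182 183 182 182 181 180 179 178  35 165  48  52]
204 [  0   0   0   0 170 171 170 170 171 170 165  71  76]
210 [  0   0   0   0 170 170 170 170 170 170 165  78  77]
216 [  0   0   0   0 170 170 170 170 170 170 165  77  78]
222 [  0   0   0   1 170 170 170 170 170 170 165  78  78]
228 [  0   0   0   0 170 170 170 170 170 170 164  78  78]
234 [  0   0  -1   0 171 170 170 170 170 170  77  78  78]
240 [ 1  0  0  0  0  0  0  0 77 78 78 77 78]
246 [ 0  0  0  0  0  0  0  0  0 78 77 78 78]
252 [ 0  1  0  1  0  0  0  0  0 78 78 78 78]
258 [  1   0   0   0   0 243 242 243 242 243  78  78  78]
264 [  0   0   0   0   1 248 248 248 248 248  79  78  78]
270 [  4   5   5 246 247 254 253 253 253 254 247 247 247]
276 [  0   0 251 252 251 258 259 259 258 259 252 251 251]
282 [  8   0 257 256 256 263 263 263 263 263 256 256 256]
288 [ 19   0 261 261 261 268 268 267 267 267 262 261 261]
[[628.0, 34.0, 182.0], [628.0, 36.0, 184.0], [638.0, 100.0, 1.0], [638.0, 106.0, -0.0], [629.0, 51.0, 163.0], [629.0, 53.0, 165.0], [628.0, 57.0, 164.0], [628.0, 59.0, 165.0], [628.0, 62.0, 165.0], [637.0, 137.0, 0.0], [637.0, 143.0, 0.0], [637.0, 149.0, -0.0], [636.0, 154.0, 0.0]]
[[662.0, 122.0, 0.0], [655.0, 122.0, -0.0], [647.0, 122.0, -0.0], [640.0, 121.0, 1.0], [625.0, 54.0, 170.0], [621.0, 54.0, 170.0], [617.0, 54.0, 170.0], [613.0, 54.0, 170.0], [609.0, 53.0, 170.0], [605.0, 53.0, 170.0], [601.0, 55.0, 165.0], [588.0, 88.0, 78.0], [582.0, 88.0, 78.0]]
[[614.0, 43.0, 241.0], [614.0, 43.0, 247.0], [614.0, 43.0, 252.0]]
```

```bash
python3 -c "
from h import *
w=dict(np.load('pics/w5.npz'));s=get_state();np.set_printoptions(suppress=True,linewidth=220)
T=w['tool_from_camera'];w['attitude']=s['eef_rot']@T[:3,:3];w['xyz']=s['position']+s['eef_rot']@T[:3,3]
for v in range(300,418,10):
  P=((pts(w,[(u,v) for u in (100,160,200,240,270,282,296,320,360,420,480)])-s['position'])*1000).round().astype(int)
  print(v,[tuple(p) for p in P.tolist()])
"
```

```text
300 [(163, 105, -91), (109, 105, -96), (102, 185, -211), (43, 154, -171), (5, -12, 65), (0, -9, 61), (-5, -12, 65), (-47, 123, -133), (-90, 121, -134), (-155, 117, -134), (-221, 115, -134)]
310 [(154, 102, -72), (110, 117, -96), (28, -12, 73), (15, -7, 65), (4, -12, 71), (0, -5, 61), (-5, -12, 71), (-13, -13, 71), (-26, -15, 73), (-157, 130, -133), (-224, 127, -134)]
320 [(145, 100, -57), (158, 220, -210), (27, -11, 77), (14, -12, 77), (4, -12, 76), (0, 0, 62), (-4, -12, 76), (-12, -13, 77), (-25, -14, 77), (-160, 143, -134), (-227, 140, -134)]
330 [(141, 104, -49), (39, -10, 82), (26, -10, 81), (13, -11, 81), (4, -12, 81), (-1, 4, 61), (-4, -12, 81), (-12, -13, 81), (-24, -13, 81), (-163, 156, -134), (-231, 154, -134)]
340 [(140, 111, -46), (37, -10, 86), (26, -9, 84), (12, -16, 91), (4, -14, 88), (-1, 9, 61), (-4, -15, 89), (-10, -18, 92), (-25, -10, 82), (-42, -14, 86), (-234, 168, -134)]
350 [(139, 117, -41), (35, -10, 90), (27, -1, 80), (12, -16, 95), (4, -10, 87), (-13, 263, -211), (-4, -12, 90), (-10, -17, 95), (-26, -5, 81), (-40, -14, 90), (-238, 182, -134)]
360 [(138, 123, 
[... 327 characters left out ...]
4)]
380 [(47, -10, 101), (34, -4, 95), (26, 9, 83), (10, -17, 106), (3, -10, 99), (0, -10, 99), (-4, -11, 99), (-9, -18, 105), (-27, 6, 82), (-37, -11, 98), (-51, -15, 101)]
390 [(46, -9, 104), (35, 0, 95), (26, 10, 85), (10, -17, 108), (3, -11, 103), (0, -11, 103), (-3, -11, 103), (-8, -17, 108), (-20, -11, 102), (-38, -8, 98), (-50, -15, 104)]
400 [(44, -10, 107), (35, 3, 96), (20, -10, 106), (10, -17, 111), (3, -11, 106), (0, -11, 106), (-3, -12, 106), (-8, -17, 111), (-17, -18, 111), (-38, -5, 99), (-48, -15, 107)]
410 [(43, -10, 110), (35, 6, 96), (18, -17, 114), (9, -17, 114), (3, -12, 109), (0, -11, 109), (-3, -11, 108), (-8, -18, 114), (-16, -20, 115), (-39, -2, 99), (-47, -14, 110)]
```

Real tips are at TCP+29 mm and everything wide sits more than 85 mm above the TCP, so there's clearance over the magazine. Tab contact should come at TCP z≈0.141 and full travel at 0.126. I'll go down to just above it, then press.

Call:
step_arm(
  motion=[
    {"tx":0.001,"ty":0.003,"tz":-0.02,"turn":-0.03,"claw":0.0},
    {"tx":0.001,"ty":0.003,"tz":-0.04,"turn":-0.03,"claw":0.0},
    {"tx":0.001,"ty":0.003,"tz":-0.06,"turn":-0.03,"claw":0.0},
    {"tx":0.001,"ty":0.003,"tz":-0.068,"turn":-0.03,"claw":0.0},
    {"tx":0.001,"ty":0.003,"tz":-0.075,"turn":-0.03,"claw":0.0},
    {"tx":0.001,"ty":0.003,"tz":-0.08,"turn":-0.03,"claw":0.0},
    {"tx":0.001,"ty":0.003,"tz":-0.083,"turn":-0.03,"claw":0.0},
    {"tx":0.001,"ty":0.003,"tz":-0.083,"turn":-0.03,"claw":0.0},
  ],
)

```text
time: 7.05
position: [0.6146, 0.0573, 0.1305]
eef_rot: [[0.024, -1.0, 0.004], [-1.0, -0.024, 0.001], [-0.0, -0.004, -1.0]]
contact_force: [-5.2, 1.2, 20.0]
finger_gap: -0.003
gripper_force: 9.6
```

Call:
step_arm(
  motion=[
    {"tx":0.0,"ty":0.0,"tz":-0.001,"turn":0.0,"claw":0.0},
    {"tx":0.0,"ty":0.0,"tz":-0.002,"turn":0.0,"claw":0.0},
    {"tx":0.0,"ty":0.0,"tz":-0.002,"turn":0.0,"claw":0.0},
  ],
)

```text
time: 7.35
position: [0.6147, 0.0574, 0.1302]
eef_rot: [[0.025, -1.0, 0.006], [-1.0, -0.025, 0.001], [-0.001, -0.006, -1.0]]
contact_force: [-11.0, -0.9, 32.2]
finger_gap: -0.004
gripper_force: 16.2
```

The stop has bottomed at 32 N. I'll ease back slightly and hold.

Call:
step_arm(
  motion=[
    {"tx":0.0,"ty":0.0,"tz":0.002,"turn":0.0,"claw":0.0},
    {"tx":0.0,"ty":0.0,"tz":0.002,"turn":0.0,"claw":0.0},
    {"tx":0.0,"ty":0.0,"tz":0.002,"turn":0.0,"claw":0.0},
    {"tx":0.0,"ty":0.0,"tz":0.002,"turn":0.0,"claw":0.0},
    {"tx":0.0,"ty":0.0,"tz":0.002,"turn":0.0,"claw":0.0},
    {"tx":0.0,"ty":0.0,"tz":0.002,"turn":0.0,"claw":0.0},
    {"tx":0.0,"ty":0.0,"tz":0.002,"turn":0.0,"claw":0.0},
    {"tx":0.0,"ty":0.0,"tz":0.002,"turn":0.0,"claw":0.0},
  ],
)

```text
time: 8.15
position: [0.6146, 0.0573, 0.1305]
eef_rot: [[0.024, -1.0, 0.004], [-1.0, -0.024, 0.001], [-0.001, -0.004, -1.0]]
contact_force: [-5.4, 0.1, 19.7]
finger_gap: 0.003
gripper_force: 9.8
```

Call:
step_arm(
  motion=[
    {"tx":0.0,"ty":0.0,"tz":0.0,"turn":0.0,"claw":0.0},
    {"tx":0.0,"ty":0.0,"tz":0.0,"turn":0.0,"claw":0.0},
    {"tx":0.0,"ty":0.0,"tz":0.0,"turn":0.0,"claw":0.0},
    {"tx":0.0,"ty":0.0,"tz":0.0,"turn":0.0,"claw":0.0},
    {"tx":0.0,"ty":0.0,"tz":0.0,"turn":0.0,"claw":0.0},
    {"tx":0.0,"ty":0.0,"tz":0.0,"turn":0.0,"claw":0.0},
    {"tx":0.0,"ty":0.0,"tz":0.0,"turn":0.0,"claw":0.0},
    {"tx":0.0,"ty":0.0,"tz":0.0,"turn":0.0,"claw":0.0},
  ],
)

```text
time: 8.95
position: [0.6146, 0.0573, 0.1305]
eef_rot: [[0.024, -1.0, 0.004], [-1.0, -0.024, 0.001], [-0.0, -0.004, -1.0]]
contact_force: [-6.1, 0.7, 19.0]
finger_gap: 0.002
gripper_force: 9.8
```

```bash
python3 -c "
from h import *
snap('scene','s6');snap('wrist','w6');snap('top','t6');s=get_state();print(s['time'],s['position'],s['contact_force'])
A=cv2.resize(cv2.imread('pics/s6.png')[100:270,120:290],(260,260));B=cv2.resize(cv2.imread('pics/w6.png'),(280,260));C=cv2.resize(cv2.imread('pics/t6.png')[90:240,160:340],(260,260))
cv2.imwrite('pics/c6.png',np.hstack([A,B,C]))"
```

```text
9.1 [0.6146116  0.05732098 0.13052031] [-6.33867264  0.60084278 20.01013263]
```

View pics/c6.png

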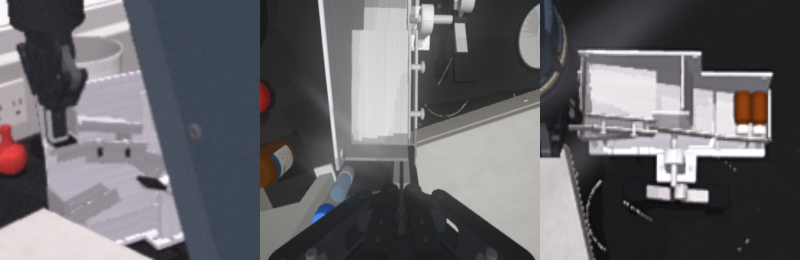

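The magazine is empty and both vials lie in the right lane (top crop (750,108)). I'll let the tab up and retreat.

Call:
step_arm(
  motion=[
    {"tx":0.0,"ty":0.0,"tz":0.006,"turn":0.0,"claw":0.0},
    {"tx":0.0,"ty":0.0,"tz":0.014,"turn":0.0,"claw":0.0},
    {"tx":0.0,"ty":0.0,"tz":0.025,"turn":0.0,"claw":0.0},
    {"tx":0.0,"ty":0.0,"tz":0.05,"turn":0.0,"claw":0.0},
    {"tx":0.0,"ty":0.0,"tz":0.09,"turn":0.0,"claw":0.0},
    {"tx":0.0,"ty":0.0,"tz":0.13,"turn":0.0,"claw":0.0},
    {"tx":-0.02,"ty":0.01,"tz":0.15,"turn":0.0,"claw":0.0},
    {"tx":-0.03,"ty":0.02,"tz":0.15,"turn":0.0,"claw":0.0},
  ],
)

```text
time: 9.9
position: [0.5842, 0.0773, 0.2809]
eef_rot: [[0.024, -1.0, 0.005], [-1.0, -0.024, 0.001], [-0.001, -0.005, -1.0]]
contact_force: [0.0, 0.5, -0.2]
finger_gap: -0.001
gripper_force: 0.0
```

Call:
step_arm(
  motion=[
    {"tx":-0.03,"ty":0.02,"tz":0.0,"turn":0.0,"claw":0.0},
    {"tx":-0.06,"ty":0.05,"tz":0.0,"turn":0.0,"claw":0.0},
    {"tx":-0.09,"ty":0.08,"tz":0.0,"turn":0.0,"claw":0.0},
    {"tx":-0.1,"ty":0.1,"tz":0.0,"turn":0.0,"claw":0.0},
    {"tx":-0.1,"ty":0.1,"tz":0.0,"turn":0.0,"claw":0.0},
    {"tx":-0.1,"ty":0.1,"tz":0.0,"turn":0.0,"claw":0.0},
  ],
)

```text
time: 10.5
position: [0.4834, 0.1774, 0.2768]
eef_rot: [[0.026, -1.0, -0.0], [-1.0, -0.026, -0.0], [0.0, 0.0, -1.0]]
contact_force: [1.0, -0.2, 0.1]
finger_gap: -0.001
gripper_force: 0.0
```

```bash
python3 -c "
from h import *
t=snap('top','t7');s=get_state();print(s['time'],s['position'],s['contact_force'],s['qd'])
print(pts(t,[(178.9,151.7),(221.6,202.8),(277.8,199.9),(301,152),(312,152),(313,260),(357,269),(325,303),(248,296)]).round(3))
t0=dict(np.load('pics/t0.npz'));d=np.abs(t['color'].astype(int)-t0['color']).sum(2)[235:330,200:380];print((d>90).sum())
print(ticket.job_done())"
```

```text
10.55 [0.48377904 0.17695294 0.27673637] [-0.3114021   0.20379012  0.2694568 ] [-0.01742378  0.00508711  0.00562771  0.00228562  0.00134144  0.00134555]
[[ 0.615  0.05   0.169]
 [ 0.54  -0.016  0.113]
 [ 0.554 -0.112  0.07 ]
 [ 0.642 -0.152  0.075]
 [ 0.644 -0.172  0.072]
 [ 0.449 -0.181  0.02 ]
 [ 0.434 -0.263  0.023]
 [ 0.372 -0.202  0.043]
 [ 0.381 -0.063  0.057]]
0
the job is handed in; nothing more can be done
None
```

The gate was tipped fully onto its other stop, both brown vials then rolled into the right lane, the stop tab sprang back up, the bystanders I checked hadn't moved, and the job was handed in at 10.6 s.

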